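# Snap a spacer clip onto the paddle rail and slide it to the stop

## Robot

A 7-joint arm with a two-finger parallel gripper is mounted at the origin on the work surface. World frame = base frame: x ahead of the robot, y to its left, z up, the work surface at z = 0. Lengths are in mm, angles in rad, forces in N, time in s.
With the tool pointing down it reaches from about 350 to 900 mm from the base axis. Payload 7.2 kg.
Tool frame: the origin (TCP) lies on the mounting face of the last link; the fingertips stand 173 mm ahead of it and the grasp point (between the pads) lies 155 mm ahead of it (grip_depth is the distance from the TCP to the grasp point, in mm); z points along the fingers, y is the line along which they close (so a half turn about z gives the same grasp; the last joint's range is limited). The gripper opens to 85 mm and grips with 20 to 120 N. Pads are 22 mm wide; open, the fingers measure 114 mm over their backs; the gripper's body (76 mm by 85 mm) begins 54 mm behind the grasp point. The pads swing forward as they close: fully open they stand 13 mm farther back than shut.
Start: joints at [1.113, 0.411, -0.013, 1.596, 0.006, 1.134, -0.082], TCP at [237.489, -578.119, 404.697] pointing down, gripper open.
Joint ranges: [-2.95, 2.95], [-0.29, 1.99], [-1.47, 1.44], [0.14, 2.54], [-1.03, 4.17], [0.13, 1.85], [-2.86, 2.86]. Speed limits (rad/s): [2.39, 2.39, 3.01, 3.01, 3.14, 3.14, 3.14].

## Interface

Orientations are given as a rotation vector (axis times angle).
In Python, from plant import * gives the robot as it stands. The module is installed in compiled form; this text tells all that it offers.
- The arm moves only by the tool servo_tool, never from a script. Its argument "commands" is one flat list of numbers, 7 for each row, row after row: the shift along the tool's x, y, z in m, then the turn, a rotation vector about the tool's x, y, z in degrees, then the opening, from -1 (shut) to 1 (fully open). A call has 1 to 10 rows; each row shifts and turns the commanded pose from where the row before left it, along the tool's axes as they then stand; what a row does not reach is not made up. A row lasts 1/12 s, in which the tool goes at most 41.7 mm and 7.16 degrees, less where a joint would pass 70% of its speed; a pose out of reach is approached as far as the arm can. A call with a gripper value outside its range is refused whole. The fingers move at their own pace and stop on an object; "force" is the grip in N (left out, the last holds). Time passes only in rows, so rows that do not move let the fingers close. It gives the time, the measured TCP pose, the force, the opening and the grip force at its end, in the units of the state.
- get_state(): the state, without advancing time (a new reading comes with each control period).
- get_image(name): name is "scene" or "top" or "wrist"; returns a dict with "image" (420x560x3 uint8, red, green, blue), "intrinsics" (3x3 intrinsics, pixels), "dist_coeffs" ([k1, k2, p1, p2, k3] as OpenCV has them; the pictures are not rectified), "extrinsics" (4x4, takes a point from camera to world coordinates). Camera axes: x right, y down, z forward; pixel columns grow to the right and rows downward; lengths in mm; the calibration is good to about 2 mm. A picture is of the moment at which its call begins. There is no depth.
- sign_off(): hands the job in; it is judged then, once.
The state is a dict: "time": time; "joint_positions": joint angles; "joint_velocities": joint speeds; "tau": joint torques, N m; "position": TCP position; "ee_rot": TCP orientation; "ft_force": force on the tool from outside, world axes, zero at the start; "torque": the same for the moment, N m; "opening": opening from 0.0 (shut) to 1.0 (fully open); "grasp_force": force on a finger pad.
Only numpy, scipy, OpenCV 4.12 (cv2) and the standard library are available. Lean on these libraries where they do the work, as an engineer would, in place of code of your own. Each camera call takes 0.05 s, during which the arm holds its last target. There are 200 camera calls.

## Task

Press the loose blue spacer clip, mouth down, squarely onto the steel rail at its yellow band until it has snapped fully home, then slide it along the rail until it meets the orange stop and let it go there. Press by feel, no harder than the snap needs: the rail hangs in rubber and is spoilt by a shove. Don't push the stop along, and leave the other things on the bench alone.

Things in the scene. Friction and masses are not known exactly. Their poses are not given: they have to be found in the camera images.
- clip: Blue plastic C-shaped spacer clip, 50 g, standing upright on the bench, mouth down. Origin on the axis of its bore, 20.5 mm above its feet; z up, away from the mouth; y along the bore; x across it. Turned half round about z it is the same. Body 32 mm in x, 24 mm in y. Crown of the bore at z = +8.5 mm, walls at x = +-11 mm, flat shoulder on top at z = +16 mm.
- clip_tab (a point): A grip point 40 mm above the clip's origin, in its grip tab: square, 16 x 16 mm, from z = +16 to +47 mm above the origin. Axes as the clip's.
- clip_mouth (a point): Middle of the clip's throat, 5.7 mm below its origin: 12 mm wide between two sprung lips that give sideways up to 4 mm each and snap behind the 16 mm rail. Flared guides below, down to the feet, catch a rail up to about 4 mm off centre. Snapping on takes about 8 N (6 to 11 N) straight down, lifting off again about as much.
- rack: Blue steel stand fixed to the bench, 90 x 360 mm, 12 mm thick base; origin at the centre of its underside, z up, y along the rail, x across. Two end posts 140 mm high at y = +-160 mm carry a polished steel rail, 16 mm in diameter, free from y = -138 to +138 mm, straight above the stand's y axis. A push of more than about 22 N from anything on any part of it spoils it.
- band (a point): Nominal middle of the rail (120 mm above the stand's origin), where a yellow band 30 mm long is painted. Set by hand, the rail's real axis is up to 10 mm higher or lower than this, which is not measured. It hangs in rubber: it gives down 1 mm per 14 N. A clip fully home has its bore axis within 1 mm of the real axis; on first touching it, about 13 mm above it. Axes as the stand's.
- stop_face (a point): Middle of the face, turned to the yellow band, of the orange stop: a fork whose cheeks (46 mm across outside, top 8 mm above this point) straddle the rail without touching it. At the rail's nominal height, 58 to 98 mm from the band on the stand's +y side; axes as the stand's. The clip meets it with its origin 12 mm before the face. About 15 N shifts it along.
- pot: White pot of filler with a grey lid, 60 mm diameter, 70 mm high, origin under its centre; a bystander.
- roll: Dark red roll of abrasive, standing, 44 mm diameter, 60 mm high, origin under its centre; a bystander.
- sander: Lime green and black palm sander, 130 x 100 mm, 130 mm high, origin under its centre; a bystander.
Not all that is in view belongs to the job. There is more than one size of the clip; the job needs the smallest.

How it is judged (in metres and radians):
On the way:
1. the clip is snapped home on the rail at the yellow band: bore axis within 4 mm of the rail across it and down on the rail, within 25 mm of the middle of the band (x of clip in the frame of rack between -0.004 and 0.004 m and z of rod_c0 in the frame of clip between -0.004 and 0.004 m and angle between the y axis of clip and the y axis of rack, either way round below 0.15 rad and angle between clip's own z axis and vertical below 0.2 rad and y of clip in the frame of rack between -0.025 and 0.025 m), for 0.2 s.
At the end, for the whole second after the job is handed in: The clip is released and at rest, snapped home on the rail (bore axis within 4 mm of the rail across it, down on the rail, within 0.15 rad of it in line, within 0.2 rad of upright), with at most 3.5 mm between it and the stop's face (x of clip in the frame of rack between -0.004 and 0.004 m and z of rod_c0 in the frame of clip between -0.004 and 0.004 m and angle between the y axis of clip and the y axis of rack, either way round below 0.15 rad and angle between clip's own z axis and vertical below 0.2 rad and y of clip in the frame of stop_face between -0.0155 and -0.009 m and contact force between clip and the fingers below 0.1 N and linear speed of clip below 0.02 m/s); the robot touches nothing.
It fails at once if the rail or its stand is pushed with more than about 22 N (30 N in all with the squeeze of the lips of the clip, some 8 N) (contact force between rack and anything else above 30 N).
It fails at once if the stop is pushed along by more than 10 mm (distance of stop_face from where it was at the start of the episode above 0.01 m).
It fails at once if the pot is shifted by more than 30 mm or tipped (distance of pot from where it was at the start of the episode above 0.03 m or angle between pot's own z axis and vertical above 0.5 rad).
It fails at once if the roll is shifted by more than 30 mm or tipped (distance of roll from where it was at the start of the episode above 0.03 m or angle between roll's own z axis and vertical above 0.5 rad).
It fails at once if the sander is shifted by more than 30 mm or tipped (distance of sander from where it was at the start of the episode above 0.03 m or angle between sander's own z axis and vertical above 0.5 rad).
It also fails if it takes over 48 s, if anything falls off the work surface, if the arm or the gripper's body presses on something with over 40 N, if the wrist force passes 120 N, or if a joint passes its speed limit or range.

## Working session

There is one attempt and no reset: what is moved stays moved. The work goes in short steps, Python scripts to look and compute and a tool call to move; the robot and the scene stay as the last step left them, time stands still between calls to the robot, and variables do not carry over. Pictures are saved under pics/ and viewed, at most 10 in all, crops included, and the job is handed in when it is done.

Besides the shell and the picture viewer there is one more tool, called after "Call:" by a JSON object that holds its "name" and its "arguments", one argument or row to a line. servo_tool: Moves the arm, as the interface text tells. Its arguments: {"type":"object","properties":{"commands":{"type":"array","items":{"type":"number"}},"force":{"type":"number"}},"required":["commands"]}

```bash
mkdir -p pics; cat > h.py <<'E'
from plant import *
import numpy as np, cv2
from scipy.spatial.transform import Rotation as R
def snap(n,f):
    d=get_image(n); cv2.imwrite('pics/'+f+'.png',cv2.cvtColor(d['image'],cv2.COLOR_RGB2BGR)); np.savez('pics/'+f,**d); return d
def ray(d,uv):
    p=cv2.undistortPoints(np.array([[uv]],float),np.array(d['intrinsics']),np.array(d['dist_coeffs']))[0,0]
    T=np.array(d['extrinsics']); return T[:3,3],T[:3,:3]@np.array([p[0],p[1],1])
def atz(d,uv,z):
    o,v=ray(d,uv); return o+v*(z-o[2])/v[2]
def proj(d,P):
    T=np.linalg.inv(np.array(d['extrinsics'])); return cv2.projectPoints(np.array(P,float).reshape(-1,3),cv2.Rodrigues(T[:3,:3])[0],T[:3,3],np.array(d['intrinsics']),np.array(d['dist_coeffs']))[0][:,0]
E
python3 - <<'E'
from h import *
a=snap('scene','s1');b=snap('top','t1')
for d in(a,b): print(np.round(d['extrinsics'],2),d['intrinsics'][0])
s=get_state();print(s)
E
```

```text
[[-7.7000e-01  3.4000e-01 -5.3000e-01  9.7609e+02]
 [ 6.4000e-01  4.0000e-01 -6.6000e-01  4.8578e+02]
 [-1.0000e-02 -8.5000e-01 -5.3000e-01  5.6345e+02]
 [ 0.0000e+00  0.0000e+00  0.0000e+00  1.0000e+00]] [426.65819231   0.         281.47006205]
[[ 1.00000e-02 -9.90000e-01  1.50000e-01  3.33330e+02]
 [-1.00000e+00 -1.00000e-02  3.00000e-02 -1.06910e+02]
 [-2.00000e-02 -1.50000e-01 -9.90000e-01  1.19293e+03]
 [ 0.00000e+00  0.00000e+00  0.00000e+00  1.00000e+00]] [425.41585871   0.         286.98288612]
{'time': 0.1, 'joint_positions': array([ 1.1128215 ,  0.41185462, -0.01276181,  1.59694688,  0.00559708,
        1.13432372, -0.08221349]), 'joint_velocities': array([-0.0008994 , -0.00257935, -0.00097197,  0.0005813 , -0.00110384,
        0.00034428, -0.00108461]), 'tau': array([ 3.33698932e-03, -6.01829195e+01,  6.84904810e-01, -3.00090945e+01,
        1.41175085e-02,  6.52712901e-03, -6.87346346e-05]), 'position': array([ 237.42088787, -577.94189158,  403.92060308]), 'ee_rot': array([-3.08068097e+00, -6.08192448e-01,  5.82824217e-04]), 'ft_force': array([-0.87815942,  0.24001564,  0.0278878 ]), 'torque': array([ 0.00619205, -0.02300881, -0.02063625]), 'grasp_force': 0.0, 'opening': 0.9988084522915524}
```

View pics/s1.png

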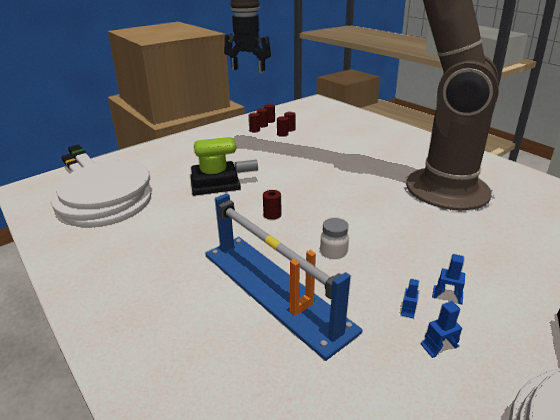

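View pics/t1.png

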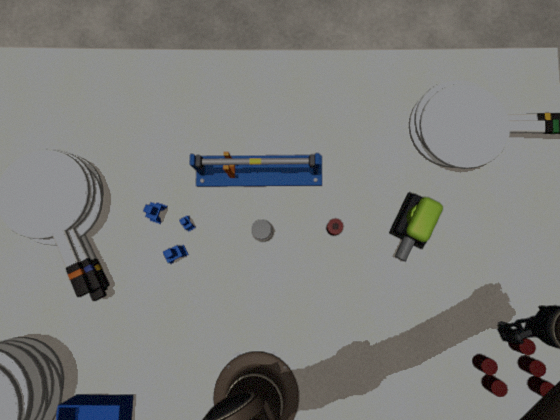

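Scene view: the rack's yellow band is at (272,243) and the orange stop at (302,290). The pot is at (335,240), the roll at (272,205) and the sander at (215,170). The top view puts the band at (255,161) and the stop at (230,163).
Three things could be taken for the clip: scene (411,298) / top (187,223), scene (452,280) / top (175,254), and scene (443,330) / top (155,212). The first is clearly the smallest, so I choose it and check it in a crop.

```bash
python3 - <<'E'
from h import *
a=np.load('pics/s1.npz');b=np.load('pics/t1.npz')
A=cv2.imread('pics/s1.png')[240:360,380:480];B=cv2.imread('pics/t1.png')[195:270,135:210]
A=cv2.resize(A,(480,576),interpolation=cv2.INTER_CUBIC);B=cv2.resize(B,(320,320),interpolation=cv2.INTER_CUBIC)
C=cv2.imread('pics/t1.png')[140:195,185:330]; C=cv2.resize(C,(320,121))
o=np.zeros((576,800,3),np.uint8);o[:,:480]=A;o[:320,480:]=B;o[330:451,480:]=C;cv2.imwrite('pics/c1.png',o)
print('clip',atz(b,(187,223),40),'scene',atz(a,(411,298),35))
for z in(110,120,130):print('band',z,atz(b,(255,161),z),atz(a,(272,243),z))
# base corners
for uv in((195,187),(323,185)):print('base',atz(b,uv,12))
for uv in((358,327),(206,255),(324,352)):print('base s',atz(a,uv,12))
print('pot',atz(b,(262,230),70),'roll',atz(b,(335,227),60))
E
```

```text
clip [450.82613652 196.20845636  40.        ] scene [460.48499077 207.76778466  35.        ]
band 110 [608.39204642   6.99886069 110.        ] [606.70429963   1.89885296 110.        ]
band 120 [605.85204922   5.94699928 120.        ] [614.85028976  12.56982046 120.        ]
band 130 [603.31205202   4.89513788 130.        ] [622.9962799   23.24078797 130.        ]
base [556.32774202 185.74261969  12.        ]
base [ 565.18343597 -176.47001335   12.        ]
base s [563.98052263 178.8654742   12.        ]
base s [ 658.29371168 -158.83479895   12.        ]
base s [644.54874974 179.3401668   12.        ]
pot [431.13138327 -11.85569677  70.        ] roll [ 442.15421563 -205.59470432   60.        ]
```

View pics/c1.png

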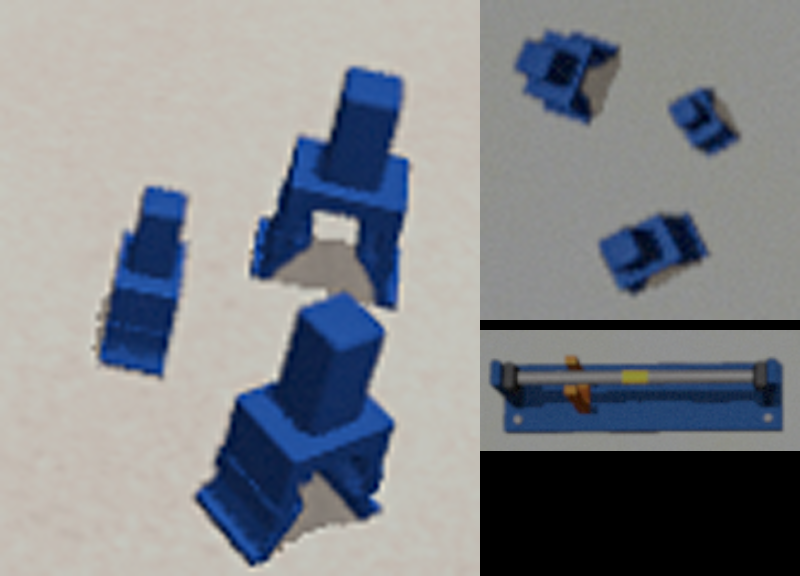

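Scene crop: the left object at about (411,298) is clearly the smallest clip (narrow tab and body), standing upright with the outer side of one wall facing the camera. The other two are visibly larger. In the top crop it sits at about (187,223), so it is at roughly (452,200). The rail runs close to world y, and the stop lies on its +y side.

```bash
cat >> h.py <<'E'
def togo(p,yaw=None):
    "tool-frame shift (mm) to TCP p, and yaw of tool y-axis; turn about tool z to reach yaw (deg, mod 180)"
    s=get_state();M=R.from_rotvec(s['ee_rot']).as_matrix()
    print('t',round(s['time'],2),'pos',np.round(s['position'],1),'M',np.round(M,3).tolist())
    print('shift',np.round(M.T@(np.array(p)-s['position']),1))
    y=np.degrees(np.arctan2(M[1,1],M[0,1]));print('yaw of y',round(y,2))
    if yaw is not None: print('turn z',round(-((yaw-y+90)%180-90),2), 'tilt corr xyz deg', np.round(np.degrees(np.cross(M[:,2],[0,0,-1])@M),2))
E
python3 - <<'E'
from h import *
togo([452,200,330],0)
d=snap('wrist','w0');s=get_state();M=R.from_rotvec(s['ee_rot']).as_matrix();E=np.array(d['extrinsics'])
print('cam in tool',np.round(M.T@(E[:3,3]-s['position'])),np.round(M.T@E[:3,:3],2))
E
```

```text
t 0.1 pos [ 237.4 -577.9  403.9] M [[0.925, 0.38, -0.001], [0.38, -0.925, 0.001], [-0.0, -0.001, -1.0]]
shift [ 494.1 -637.9   74.8]
yaw of y -67.66
turn z -67.66 tilt corr xyz deg [-0.09  0.   -0.  ]
cam in tool [77.  0. 31.] [[-0.   -0.95 -0.3 ]
 [ 1.   -0.   -0.  ]
 [ 0.   -0.3   0.95]]
```

Call:
{"name": "servo_tool", "arguments": {
  "commands": [0.0353, -0.0201, 0.003, 0, 0, 0, 1, 0.0353, -0.0201, 0.003, 0, 0, 0, 1, 0.0353, -0.0201, 0.003, 0, 0, 0, 1, 0.0353, -0.0201, 0.003, 0, 0, 0, 1, 0.0353, -0.0201, 0.003, 0, 0, 0, 1, 0.0353, -0.0201, 0.003, 0, 0, 0, 1, 0.0353, -0.0201, 0.003, 0, 0, 0, 1, 0.0353, -0.0201, 0.003, 0, 0, 0, 1, 0.0353, -0.0201, 0.003, 0, 0, 0, 1, 0.0353, -0.0201, 0.003, 0, 0, 0, 1]
}}

```text
time: 0.98
position: [488.4, -256.3, 374.6]
ee_rot: [3.082, 0.608, -0.0]
ft_force: [1.9, -1.0, 0.0]
opening: 1.002
grasp_force: 0.0
```

Call:
{"name": "servo_tool", "arguments": {
  "commands": [0.0117, -0.0363, 0.003, 0, 0, 0, 1, 0.0117, -0.0363, 0.003, 0, 0, 0, 1, 0.0117, -0.0363, 0.003, 0, 0, 0, 1, 0.0117, -0.0363, 0.003, 0, 0, 0, 1, 0.0117, -0.0363, 0.003, 0, 0, 0, 1, 0.0117, -0.0363, 0.003, 0, 0, 0, 1, 0.0117, -0.0363, 0.003, 0, 0, 0, 1, 0.0117, -0.0363, 0.003, 0, 0, 0, 1, 0.0117, -0.0363, 0.003, 0, 0, 0, 1, 0.0117, -0.0363, 0.003, 0, 0, 0, 1]
}}

```text
time: 1.82
position: [457.3, 123.8, 344.6]
ee_rot: [3.082, 0.608, 0.0]
ft_force: [1.2, -1.2, 0.4]
opening: 1.0
grasp_force: 0.0
```

Call:
{"name": "servo_tool", "arguments": {
  "commands": [0.0117, -0.0363, 0.003, 0, 0, 0, 1, 0.0117, -0.0363, 0.003, 0, 0, 0, 1, 0, 0, 0, 0, 0, 0, 1, 0, 0, 0, 0, 0, 0, 1]
}}

```text
time: 2.15
position: [451.2, 200.6, 338.3]
ee_rot: [-3.08, -0.616, 0.001]
ft_force: [0.7, -0.6, 0.5]
opening: 1.002
grasp_force: 0.0
```

```bash
python3 - <<'E'
from h import *
togo([452,200,330],0)
d=snap('wrist','w1'); print(get_state()['ft_force'],proj(d,[[452,200,60],[452,200,0],[430,-12,70]]))
E
```

```text
t 2.15 pos [451.2 200.6 338.3] M [[0.923, 0.385, -0.001], [0.385, -0.923, 0.001], [-0.001, -0.001, -1.0]]
shift [0.6 0.8 8.3]
yaw of y -67.37
turn z -67.37 tilt corr xyz deg [-0.05  0.04 -0.  ]
[-0.40021808 -0.54201119  0.05291703] [[278.52033349 205.55953773]
 [278.34251268 184.53454123]
 [515.6829297  332.81558348]]
```

View pics/w1.png

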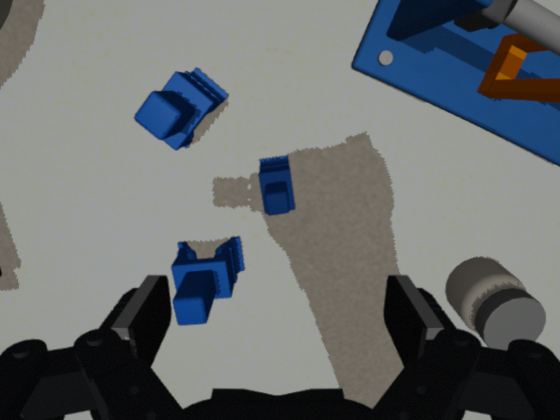

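Wrist view: the small clip is at (277,185), its tab top near (277,204). The rack's corner is top right, the stop at (520,75), and the pot at (500,300). I'll fit the clip's pose to its silhouette.

```bash
cat >> h.py <<'E'
def bluemask(img):
    h=cv2.cvtColor(img,cv2.COLOR_RGB2HSV); return cv2.inRange(h,(105,150,30),(125,255,255))
def box(x,y,z0,z1): return np.array([[i*x/2,j*y/2,k] for i in(-1,1) for j in(-1,1) for k in(z0,z1)],float)
def sil(d,p,yaw,z=20.5):
    m=np.zeros((420,560),np.uint8);r=R.from_euler('z',yaw,degrees=True)
    for b in(box(32,24,-20.5,16),box(16,16,16,47)):
        q=proj(d,r.apply(b)+[p[0],p[1],z]);cv2.fillConvexPoly(m,cv2.convexHull(np.round(q).astype(np.int32)),1)
    return m
E
python3 - <<'E'
from h import *
from scipy.optimize import minimize
for f,(u,v,r) in {'w1':(277,185,38),'s1':(411,298,26)}.items():
    d=dict(np.load(f'pics/{f}.npz'));w=np.zeros((420,560),np.uint8);w[v-r:v+r,u-r:u+r]=1
    m=(bluemask(d['image'])>0)*w; best=[]
    for yaw in range(-90,90,6):
        o=minimize(lambda q:((sil(d,q[:2],q[2])!=m).sum()),[455,203,yaw],method='Nelder-Mead',options=dict(initial_simplex=[[455,203,yaw],[447,203,yaw],[455,195,yaw],[455,203,yaw+5]]))
        best.append((o.fun,*np.round(o.x,1)))
    print(f,m.sum(),sorted(best)[:6])
D=np.load('pics/w1.npz')['image'][145:225,240:320]
cv2.imwrite('pics/c2.png',cv2.resize(D[:,:,::-1],(560,560),interpolation=cv2.INTER_CUBIC))
E
```

```text
w1 1634 [(np.float64(187.0), np.float64(456.6), np.float64(203.7), np.float64(25.6)), (np.float64(187.0), np.float64(457.3), np.float64(203.9), np.float64(26.0)), (np.float64(193.0), np.float64(456.6), np.float64(203.6), np.float64(30.8)), (np.float64(194.0), np.float64(456.8), np.float64(204.3), np.float64(27.4)), (np.float64(195.0), np.float64(456.3), np.float64(204.2), np.float64(30.0)), (np.float64(198.0), np.float64(456.4), np.float64(203.5), np.float64(28.5))]
s1 500 [(np.float64(152.0), np.float64(456.6), np.float64(204.7), np.float64(27.4)), (np.float64(153.0), np.float64(456.1), np.float64(203.2), np.float64(30.3)), (np.float64(155.0), np.float64(457.6), np.float64(205.6), np.float64(29.1)), (np.float64(156.0), np.float64(457.1), np.float64(205.4), np.float64(28.6)), (np.float64(158.0), np.float64(457.1), np.float64(202.5), np.float64(28.1)), (np.float64(159.0), np.float64(455.2), np.float64(204.2), np.float64(28.2))]
```

View pics/c2.png

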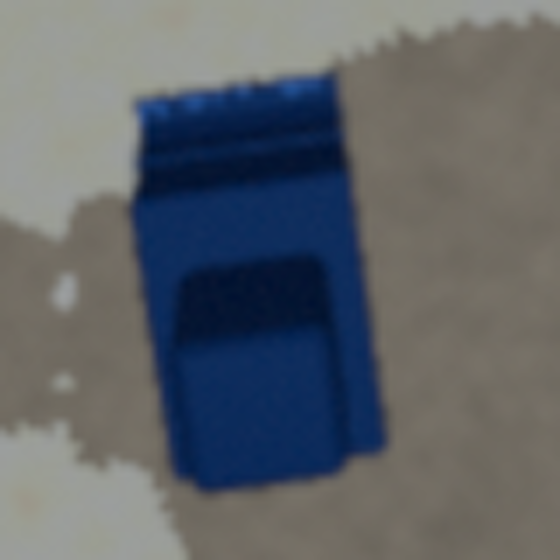

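Close crop: one upright clip seen from above with the tab nearest the camera and one wall's flare at the top, so its x runs up the picture. The fits from both views agree: (456.7, 204), x axis yawed about 28°, bore about 118°. I'll grip along the clip's x. Next I measure the rack and work out the turn.

```bash
python3 - <<'E'
from h import *
from scipy.optimize import minimize,least_squares
print(np.round(get_state()['joint_positions'],2))
D=[dict(np.load(f'pics/{f}.npz')) for f in('t1','s1')]
W=[];
for d,(a,b,c,e) in zip(D,((140,195,180,335),(185,360,200,365))):
    w=np.zeros((420,560),np.uint8);w[a:b,c:e]=1;W.append(w)
Ms=[(bluemask(d['image'])>0)*w for d,w in zip(D,W)]
def rs(d,p):
    m=np.zeros((420,560),np.uint8);r=R.from_euler('z',p[2],degrees=True)
    for b in(box(90,360,0,12),box(36,20,0,140)+[0,160,0],box(36,20,0,140)-[0,160,0]):
        q=proj(d,r.apply(b)+[p[0],p[1],0]);cv2.fillConvexPoly(m,cv2.convexHull(np.round(q).astype(np.int32)),1)
    return m
for k in((0,),(1,),(0,1)):
    o=min((minimize(lambda p:sum((rs(D[i],p)!=Ms[i]).sum() for i in k),[605,5,y0],method='Nelder-Mead',options=dict(initial_simplex=[[605,5,y0],[595,5,y0],[605,-5,y0],[605,5,y0+3]])) for y0 in(-3,0,3)),key=lambda o:o.fun)
    print('rack',k,o.x,o.fun,[int(m.sum()) for m in Ms])
Y=[]
for d,w in zip(D,W):
    m=cv2.inRange(cv2.cvtColor(d['image'],cv2.COLOR_RGB2HSV),(25,150,60),(34,255,255))*w
    ys,xs=np.nonzero(m);Y.append((xs.mean(),ys.mean()));print('yellow',len(xs),Y[-1])
o=least_squares(lambda P:np.concatenate([proj(d,P)[0]-y for d,y in zip(D,Y)]),[605,5,120]);print('band',o.x,o.fun)
O=[]
for z in(120,):
  for d,w in zip(D,W):
    m=cv2.inRange(cv2.cvtColor(d['image'],cv2.COLOR_RGB2HSV),(5,150,60),(17,255,255))*w
    ys,xs=np.nonzero(m);print('orange',len(xs),xs.min(),xs.max(),ys.min(),ys.max())
togo([456.7,204,219],28)
E
```

```text
[-0.14  0.3  -0.44  1.96  0.16  0.92 -1.84]
rack (0,) [608.44723846   1.54384159   0.92947149] 1720.0 [2526, 6800]
rack (1,) [607.91452332   4.26054527   0.64364712] 2289.0 [2526, 6800]
rack (0, 1) [6.06333084e+02 3.40004295e+00 1.55374739e-01] 4026.0 [2526, 6800]
yellow 44 (np.float64(254.36363636363637), np.float64(160.72727272727272))
yellow 61 (np.float64(272.4590163934426), np.float64(240.18032786885246))
band [608.05827902   6.53669757 119.330842  ] [ 0.45492865 -0.4938744   0.45073509  0.0529306 ]
orange 61 223 234 153 176
orange 926 290 314 250 315
t 2.2 pos [451.7 198.7 338.3] M [[0.924, 0.382, -0.001], [0.382, -0.924, -0.0], [-0.001, 0.0, -1.0]]
shift [  6.8  -3.  119.3]
yaw of y -67.55
turn z 84.45 tilt corr xyz deg [ 0.01  0.06 -0.  ]
```

Call:
{"name": "servo_tool", "arguments": {
  "commands": [0, 0, 0, 0, 0, -7, 1, 0, 0, 0, 0, 0, -7, 1, 0, 0, 0, 0, 0, -7, 1, 0, 0, 0, 0, 0, -7, 1, 0, 0, 0, 0, 0, -7, 1, 0, 0, 0, 0, 0, -7, 1, 0, 0, 0, 0, 0, -7, 1, 0, 0, 0, 0, 0, -7, 1, 0, 0, 0, 0, 0, -7, 1, 0, 0, 0, 0, 0, -7, 1]
}}

```text
time: 3.03
position: [452.5, 196.2, 338.6]
ee_rot: [2.172, 2.269, -0.001]
ft_force: [0.9, 0.4, 0.6]
opening: 0.998
grasp_force: 0.0
```

Call:
{"name": "servo_tool", "arguments": {
  "commands": [0, 0, 0.02, 0, 0, -7, 0.6, 0, 0, 0.02, 0, 0, -7, 0.6, 0, 0, 0.02, 0, 0, -7, 0.6, 0, 0, 0, 0, 0, -4.5, 0.6, 0, 0, 0, 0, 0, 0, 0.6, 0, 0, 0, 0, 0, 0, 0.6]
}}

```text
time: 3.53
position: [452.5, 196.8, 278.6]
ee_rot: [-1.629, -2.686, 0.001]
ft_force: [1.1, -0.4, 0.3]
opening: 0.804
grasp_force: 0.0
```

```bash
python3 - <<'E'
from h import *
from scipy.optimize import minimize
d=snap('wrist','w2'); togo([456.7,204,217],28);print(np.round(get_state()['joint_positions'],2))
c=proj(d,[456.7,204,30])[0];print(c,cv2.connectedComponents(bluemask(d['image']))[0])
n,l,st,ce=cv2.connectedComponentsWithStats(bluemask(d['image']));i=min([k for k in range(1,n) if st[k,4]>300],key=lambda k:np.hypot(*(ce[k]-c)));m=(l==i).astype(np.uint8);print(st[i],ce[i])
best=[]
for yaw in(16,22,28,34):
    o=minimize(lambda q:((sil(d,q[:2],q[2])!=m).sum()),[457,203,yaw],method='Nelder-Mead',options=dict(initial_simplex=[[455,203,yaw],[460,203,yaw],[455,208,yaw],[455,203,yaw+4]]));best.append((o.fun,*np.round(o.x,1)))
print(sorted(best))
E
```

```text
t 3.58 pos [452.5 197.2 279. ] M [[-0.463, 0.887, 0.001], [0.887, 0.463, -0.0], [-0.0, 0.0, -1.0]]
shift [ 4.1  6.9 62. ]
yaw of y 27.55
turn z -0.45 tilt corr xyz deg [ 0.02  0.03 -0.  ]
[ 0.08  0.45 -0.74  2.    0.4   0.84 -0.4 ]
[288.95445299 213.85044027] 7
[ 254  183   60   67 2867] [284.90129055 215.72619463]
[(np.float64(716.0), np.float64(454.0), np.float64(203.4), np.float64(28.7)), (np.float64(736.0), np.float64(454.4), np.float64(203.2), np.float64(27.4)), (np.float64(743.0), np.float64(454.1), np.float64(203.9), np.float64(30.0)), (np.float64(746.0), np.float64(454.1), np.float64(203.8), np.float64(30.1))]
```

Call:
{"name": "servo_tool", "arguments": {
  "commands": [0.0044, 0.0054, 0.012, 0, 0, -1, 0.3, 0, 0, 0.02, 0, 0, 0, 0.3, 0, 0, 0.02, 0, 0, 0, 0.3, 0, 0, 0.01, 0, 0, 0, 0.3, 0, 0, 0, 0, 0, 0, 0.3]
}}

```text
time: 4.0
position: [454.3, 204.0, 215.5]
ee_rot: [-1.6, -2.702, 0.004]
ft_force: [-0.3, 0.3, 0.0]
opening: 0.647
grasp_force: 0.0
```

Call:
{"name": "servo_tool", "arguments": {
  "commands": [0, 0, 0, 0, 0, 0, -1, 0, 0, 0, 0, 0, 0, -1, 0, 0, 0, 0, 0, 0, -1, 0, 0, 0, 0, 0, 0, -1, 0, 0, 0, 0, 0, 0, -1, 0, 0, 0, 0, 0, 0, -1],
  "force": 50
}}

```text
time: 4.5
position: [455.1, 204.9, 217.9]
ee_rot: [1.598, 2.703, 0.002]
ft_force: [-0.7, 0.1, 7.0]
opening: 0.176
grasp_force: 49.2
```

Call:
{"name": "servo_tool", "arguments": {
  "commands": [0, 0, -0.02, 0, 0, 0, -1, 0, 0, -0.035, 0, 0, 0, -1, 0, 0, -0.035, 0, 0, 7, -1, 0, 0, -0.035, 0, 0, 7, -1, 0, 0, -0.03, 0, 0, 7, -1, 0, 0, 0, 0, 0, 7, -1, 0, 0, 0, 0, 0, 0, -1]
}}

```text
time: 5.08
position: [454.9, 204.9, 374.1]
ee_rot: [2.21, 2.229, 0.006]
ft_force: [-0.1, -0.0, -1.2]
opening: 0.173
grasp_force: 49.1
```

Call:
{"name": "servo_tool", "arguments": {
  "commands": [-0.023, 0.0165, 0, 0, 0, 0, -1, -0.025, 0.019, 0, 0, 0, 0, -1, -0.025, 0.019, 0, 0, 0, 0, -1, -0.025, 0.019, 0, 0, 0, 0, -1, -0.025, 0.019, 0, 0, 0, 0, -1, -0.025, 0.019, 0, 0, 0, 0, -1, -0.025, 0.019, 0, 0, 0, 0, -1, -0.025, 0.019, 0, 0, 0, 0, -1, 0, 0, 0, 0, 0, 0, -1, 0, 0, 0, 0, 0, 0, -1]
}}

```text
time: 5.92
position: [607.4, 6.5, 369.8]
ee_rot: [-2.204, -2.236, 0.003]
ft_force: [-0.6, 0.4, -0.5]
opening: 0.175
grasp_force: 49.1
```

```bash
python3 - <<'E'
from h import *
d=snap('wrist','w3'); togo([608,5,370],0.5);s=get_state();print(s['ft_force'],s['opening'],s['grasp_force'])
print(proj(d,[[608,5,120],[608,-100,120],[608,80,120]]))
E
```

```text
t 5.97 pos [606.7   8.4 370.2] M [[-0.016, 1.0, -0.003], [1.0, 0.016, 0.001], [0.001, -0.003, -1.0]]
shift [-3.4  1.2  0.2]
yaw of y 0.94
turn z 0.44 tilt corr xyz deg [-0.15 -0.04 -0.  ]
[-0.73786864  1.97084371 -0.14760049] 0.17626234318113604 49.09118950366974
[[279.17973243 222.43435253]
 [276.79759822 360.31355054]
 [281.29303635  97.16344053]]
```

View pics/w3.png

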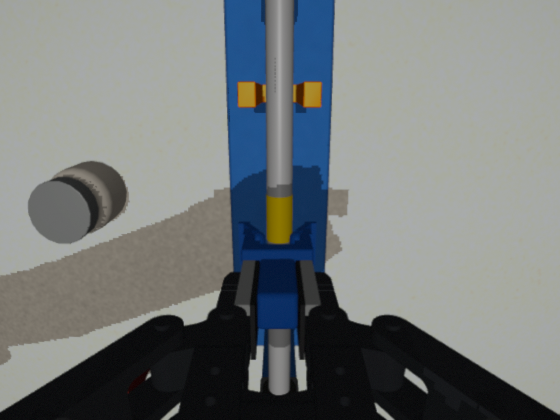

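Wrist view: the clip is held centred between the fingers (tab about (278,290), body rows 240–265). Below it the rail runs vertically at u≈279, with the yellow band visible at rows 195–243. The stop's cheeks are at (248,94) and (312,94), and the pot is at left. I'll measure the rail line, the tab centre, the band edge and the stop face.

```bash
python3 - <<'E'
from h import *
d=dict(np.load('pics/w3.npz'));I=d['image'];h=cv2.cvtColor(I,cv2.COLOR_RGB2HSV)
P=[]
for v in list(range(30,78,6))+list(range(112,180,6))+list(range(200,236,6))+list(range(345,385,6)):
    row=h[v,240:325].astype(int); m=(row[:,1]<90)|((row[:,0]>22)&(row[:,0]<36)&(row[:,1]>120)); u=np.nonzero(m)[0]
    # largest run
    r=max(np.split(u,np.nonzero(np.diff(u)>1)[0]+1),key=len); c=240+(r[0]+r[-1])/2
    P.append(atz(d,(c,v),119)); 
    if v in(30,112,200,345,378): print(v,240+r[0],240+r[-1],P[-1])
P=np.array(P);f=np.polyfit(P[:,1],P[:,0],1);print('rail x at y=5',np.polyval(f,5),'slope deg',np.degrees(f[0]),'res',np.std(P[:,0]-np.polyval(f,P[:,1])))
for v in(275,300,320):
    print(v,''.join('B' if 105<=a[0]<=125 and a[1]>150 else '.' for a in h[v,235:325]))
s=get_state();
for u,v in((257,300),(300,300),(278,326)):print('tab',atz(d,(u,v),220))
y=cv2.inRange(h,(22,120,50),(36,255,255));ys=np.nonzero(y[180:245,272:288].sum(1)>800)[0]+180;print('yellow rows',ys.min(),ys.max(),atz(d,(280,ys.min()-.5),127))
o=cv2.inRange(h,(5,150,60),(21,255,255))
for c in((235,268),(292,330)):
    yy,xx=np.nonzero(o[70:130,c[0]:c[1]]);print('stop rows',yy.min()+70,yy.max()+70,'cols',xx.min()+c[0],xx.max()+c[0], 'face y',atz(d,(xx.mean()+c[0],yy.max()+70.5),128), 'far',atz(d,(xx.mean()+c[0],yy.min()+69.5),128))
print('ext',np.array(d['extrinsics'])[:3,3])
E
```

```text
30 266 293 [606.4251805  115.82872238 119.        ]
112 266 292 [606.83780632  71.70133118 119.        ]
200 266 292 [607.66508694  19.20010606 119.        ]
345 295 324 [630.91883259 -87.09766719 119.        ]
rail x at y=5 607.24166877486 slope deg -0.10441768420717405 res 8.007881535293714
275 .......................BBBBBBBBBBBBBBBBBBBBBBBBBBBBBBBBBBBBBBB............................
300 .....................BBBBBBBBBBBBBBBBBBBBBBBBBBBBBBBBBBBBBBBBBBB..........................
320 ......................BBBBBBBBBBBBBBBBBBBBBBBBBBBBBBBBBBBBBBBBBB..........................
tab [599.5999475   10.92294592 220.        ]
tab [615.18619633  11.16859456 220.        ]
tab [ 6.07382253e+02 -1.17535045e-01  2.20000000e+02]
yellow rows 197 243 [608.1634572   23.69463225 127.        ]
stop rows 82 106 cols 238 265 face y [593.50586311  74.96526963 128.        ] far [593.50930939  88.16910453 128.        ]
stop rows 82 106 cols 293 321 face y [621.36200974  75.37949325 128.        ] far [620.92581375  88.57506752 128.        ]
ext [606.15873243  83.5066094  338.46589414]
```

Call:
{"name": "servo_tool", "arguments": {
  "commands": [0, 0.0009, 0.008, 0, 0, 0, -1, 0, 0, 0.008, 0, 0, 0, -1, 0, 0, 0.006, 0, 0, 0, -1, 0, 0, 0.003, 0, 0, 0, -1, 0, 0, 0, 0, 0, 0, -1, 0, 0, 0, 0, 0, 0, -1]
}}

```text
time: 6.47
position: [607.8, 9.2, 346.5]
ee_rot: [-2.204, -2.238, 0.001]
ft_force: [-0.8, 0.1, -0.6]
opening: 0.175
grasp_force: 49.1
```

Call:
{"name": "servo_tool", "arguments": {
  "commands": [0, 0, 0.002, 0, 0, 0, -1, 0, 0, 0.002, 0, 0, 0, -1, 0, 0, 0, 0, 0, 0, -1]
}}

```text
time: 6.72
position: [607.9, 8.8, 342.5]
ee_rot: [2.205, 2.238, -0.0]
ft_force: [-0.4, 0.6, -0.1]
opening: 0.172
grasp_force: 49.1
```

Call:
{"name": "servo_tool", "arguments": {
  "commands": [0, 0, 0.002, 0, 0, 0, -1, 0, 0, 0.001, 0, 0, 0, -1, 0, 0, 0, 0, 0, 0, -1]
}}

```text
time: 6.97
position: [607.9, 8.8, 339.5]
ee_rot: [-2.205, -2.237, 0.0]
ft_force: [0.5, -0.3, -0.8]
opening: 0.174
grasp_force: 49.1
```

Call:
{"name": "servo_tool", "arguments": {
  "commands": [0, 0, 0.001, 0, 0, 0, -1, 0, 0, 0.001, 0, 0, 0, -1, 0, 0, 0.001, 0, 0, 0, -1]
}}

```text
time: 7.22
position: [608.0, 8.8, 336.6]
ee_rot: [2.205, 2.237, 0.0]
ft_force: [0.7, -0.1, -0.2]
opening: 0.177
grasp_force: 49.1
```

Call:
{"name": "servo_tool", "arguments": {
  "commands": [0, 0, 0.001, 0, 0, 0, -1, 0, 0, 0.001, 0, 0, 0, -1, 0, 0, 0.001, 0, 0, 0, -1]
}}

```text
time: 7.47
position: [607.9, 8.8, 333.6]
ee_rot: [2.205, 2.238, -0.0]
ft_force: [-0.3, -0.7, -0.8]
opening: 0.177
grasp_force: 49.1
```

Call:
{"name": "servo_tool", "arguments": {
  "commands": [0, 0, 0.001, 0, 0, 0, -1, 0, 0, 0.001, 0, 0, 0, -1, 0, 0, 0.001, 0, 0, 0, -1]
}}

```text
time: 7.72
position: [608.0, 8.8, 330.6]
ee_rot: [2.205, 2.237, -0.0]
ft_force: [-0.2, -0.4, -1.1]
opening: 0.174
grasp_force: 49.1
```

Call:
{"name": "servo_tool", "arguments": {
  "commands": [0, 0, 0.001, 0, 0, 0, -1, 0, 0, 0.001, 0, 0, 0, -1, 0, 0, 0, 0, 0, 0, -1]
}}

```text
time: 7.97
position: [607.9, 8.8, 328.4]
ee_rot: [-2.205, -2.237, 0.0]
ft_force: [-0.2, 0.1, -1.4]
opening: 0.176
grasp_force: 49.1
```

Call:
{"name": "servo_tool", "arguments": {
  "commands": [0, 0, 0.001, 0, 0, 0, -1, 0, 0, 0.001, 0, 0, 0, -1, 0, 0, 0, 0, 0, 0, -1]
}}

```text
time: 8.22
position: [607.9, 8.8, 326.5]
ee_rot: [-2.205, -2.237, 0.0]
ft_force: [-0.1, -0.2, 0.8]
opening: 0.178
grasp_force: 49.1
```

Call:
{"name": "servo_tool", "arguments": {
  "commands": [0, 0, 0.001, 0, 0, 0, -1, 0, 0, 0.001, 0, 0, 0, -1, 0, 0, 0, 0, 0, 0, -1]
}}

```text
time: 8.47
position: [607.9, 8.8, 324.5]
ee_rot: [-2.205, -2.237, 0.0]
ft_force: [0.5, -0.3, -1.3]
opening: 0.176
grasp_force: 49.1
```

Call:
{"name": "servo_tool", "arguments": {
  "commands": [0, 0, 0.001, 0, 0, 0, -1, 0, 0, 0.001, 0, 0, 0, -1, 0, 0, 0, 0, 0, 0, -1]
}}

```text
time: 8.72
position: [608.0, 8.9, 322.8]
ee_rot: [2.205, 2.237, 0.0]
ft_force: [-0.3, -0.4, 2.1]
opening: 0.171
grasp_force: 49.4
```

Call:
{"name": "servo_tool", "arguments": {
  "commands": [0, 0, 0.001, 0, 0, 0, -1, 0, 0, 0.001, 0, 0, 0, -1, 0, 0, 0, 0, 0, 0, -1]
}}

```text
time: 8.97
position: [608.1, 9.0, 321.2]
ee_rot: [2.205, 2.237, 0.001]
ft_force: [-1.7, -0.5, 5.8]
opening: 0.171
grasp_force: 50.0
```

Call:
{"name": "servo_tool", "arguments": {
  "commands": [0, 0, 0.001, 0, 0, 0, -1, 0, 0, 0, 0, 0, 0, -1]
}}

```text
time: 9.13
position: [608.1, 9.0, 320.3]
ee_rot: [2.205, 2.237, 0.001]
ft_force: [-1.4, -0.3, 5.8]
opening: 0.177
grasp_force: 50.1
```

Call:
{"name": "servo_tool", "arguments": {
  "commands": [0, -0.0003, 0.001, 0, 0, 0, -1, 0, 0, 0, 0, 0, 0, -1]
}}

```text
time: 9.3
position: [607.9, 9.0, 319.4]
ee_rot: [2.204, 2.237, 0.001]
ft_force: [-1.1, 0.1, 5.6]
opening: 0.177
grasp_force: 50.1
```

Call:
{"name": "servo_tool", "arguments": {
  "commands": [0, 0, 0.001, 0, 0, 0, -1, 0, 0, 0, 0, 0, 0, -1]
}}

```text
time: 9.47
position: [607.8, 9.0, 318.4]
ee_rot: [2.205, 2.237, 0.001]
ft_force: [-1.1, 0.5, 6.0]
opening: 0.174
grasp_force: 49.9
```

Call:
{"name": "servo_tool", "arguments": {
  "commands": [0, 0, 0.001, 0, 0, 0, -1, 0, 0, 0, 0, 0, 0, -1]
}}

```text
time: 9.63
position: [607.8, 9.0, 317.2]
ee_rot: [2.205, 2.237, 0.001]
ft_force: [0.5, -0.9, 4.0]
opening: 0.172
grasp_force: 49.7
```

Call:
{"name": "servo_tool", "arguments": {
  "commands": [0, 0, 0.001, 0, 0, 0, -1, 0, 0, 0.001, 0, 0, 0, -1, 0, 0, 0, 0, 0, 0, -1]
}}

```text
time: 9.88
position: [607.7, 8.8, 314.2]
ee_rot: [-2.205, -2.237, -0.0]
ft_force: [2.4, -0.4, -1.2]
opening: 0.177
grasp_force: 49.1
```

Call:
{"name": "servo_tool", "arguments": {
  "commands": [0, 0, 0.001, 0, 0, 0, -1, 0, 0, 0, 0, 0, 0, -1]
}}

```text
time: 10.05
position: [607.6, 8.8, 313.0]
ee_rot: [-2.205, -2.237, 0.0]
ft_force: [1.1, 1.0, -3.0]
opening: 0.177
grasp_force: 48.8
```

Call:
{"name": "servo_tool", "arguments": {
  "commands": [0, 0, 0.001, 0, 0, 0, -1, 0, 0, 0, 0, 0, 0, -1]
}}

```text
time: 10.22
position: [607.6, 8.8, 312.2]
ee_rot: [-2.205, -2.237, 0.0]
ft_force: [2.1, 0.1, -3.8]
opening: 0.175
grasp_force: 48.7
```

Call:
{"name": "servo_tool", "arguments": {
  "commands": [0, 0, 0.001, 0, 0, 0, -1, 0, 0, 0, 0, 0, 0, -1]
}}

```text
time: 10.38
position: [607.6, 8.8, 311.3]
ee_rot: [-2.205, -2.237, 0.0]
ft_force: [1.5, -0.6, -4.4]
opening: 0.171
grasp_force: 48.8
```

Call:
{"name": "servo_tool", "arguments": {
  "commands": [0, 0, 0.001, 0, 0, 0, -1, 0, 0, 0, 0, 0, 0, -1]
}}

```text
time: 10.55
position: [607.7, 8.8, 310.7]
ee_rot: [2.205, 2.237, 0.0]
ft_force: [2.0, 0.2, -1.9]
opening: 0.175
grasp_force: 49.0
```

Call:
{"name": "servo_tool", "arguments": {
  "commands": [0, 0, 0.001, 0, 0, 0, -1, 0, 0, 0, 0, 0, 0, -1]
}}

```text
time: 10.72
position: [607.7, 8.8, 310.2]
ee_rot: [2.205, 2.237, 0.0]
ft_force: [-0.1, 0.3, 3.7]
opening: 0.173
grasp_force: 49.7
```

Call:
{"name": "servo_tool", "arguments": {
  "commands": [0, 0, 0.0006, 0, 0, 0, -1, 0, 0, 0, 0, 0, 0, -1]
}}

```text
time: 10.88
position: [607.7, 8.8, 309.9]
ee_rot: [2.205, 2.237, 0.0]
ft_force: [-0.8, -0.4, 7.4]
opening: 0.174
grasp_force: 50.1
```

Call:
{"name": "servo_tool", "arguments": {
  "commands": [0, 0, -0.001, 0, 0, 0, -1, 0, 0, 0, 0, 0, 0, -1, 0, 0, 0, 0, 0, 0, -1, 0, 0, 0, 0, 0, 0, -1, 0.002, 0, 0, 0, 0, 0, -1, 0.004, 0, 0, 0, 0, 0, -1, 0.004, 0, 0, 0, 0, 0, -1]
}}

```text
time: 11.47
position: [607.6, 18.5, 310.2]
ee_rot: [2.206, 2.236, -0.0]
ft_force: [1.2, -2.6, 3.9]
opening: 0.177
grasp_force: 49.6
```

Call:
{"name": "servo_tool", "arguments": {
  "commands": [0.004, 0, 0, 0, 0, 0, -1, 0.004, 0, 0, 0, 0, 0, -1, 0.004, 0, 0, 0, 0, 0, -1, 0.004, 0, 0, 0, 0, 0, -1, 0.004, 0, 0, 0, 0, 0, -1]
}}

```text
time: 11.88
position: [607.3, 39.3, 310.2]
ee_rot: [2.205, 2.238, 0.0]
ft_force: [1.1, -3.8, 4.7]
opening: 0.175
grasp_force: 49.7
```

Call:
{"name": "servo_tool", "arguments": {
  "commands": [0.004, 0, 0, 0, 0, 0, -1, 0.004, 0, 0, 0, 0, 0, -1, 0.003, 0, 0, 0, 0, 0, -1, 0, 0, 0, 0, 0, 0, -1]
}}

```text
time: 12.22
position: [607.0, 51.0, 310.2]
ee_rot: [-2.204, -2.238, -0.001]
ft_force: [0.7, 1.3, 4.1]
opening: 0.175
grasp_force: 49.7
```

Call:
{"name": "servo_tool", "arguments": {
  "commands": [0.002, 0, 0, 0, 0, 0, -1, 0.002, 0, 0, 0, 0, 0, -1, 0.002, 0, 0, 0, 0, 0, -1, 0.001, 0, 0, 0, 0, 0, -1]
}}

```text
time: 12.55
position: [607.0, 56.9, 310.1]
ee_rot: [2.205, 2.237, 0.0]
ft_force: [1.5, -2.1, 4.3]
opening: 0.175
grasp_force: 49.8
```

```bash
python3 - <<'E'
from h import *
d=snap('wrist','w4');s=get_state();print(s['position'],s['ft_force'])
cv2.imwrite('pics/c4.png',cv2.resize(d['image'][200:340,190:370,::-1],(720,560),interpolation=cv2.INTER_CUBIC))
E
```

```text
[606.97793811  57.16321607 310.14262299] [ 1.51532625 -1.64385335  4.01795532]
```

View pics/c4.png

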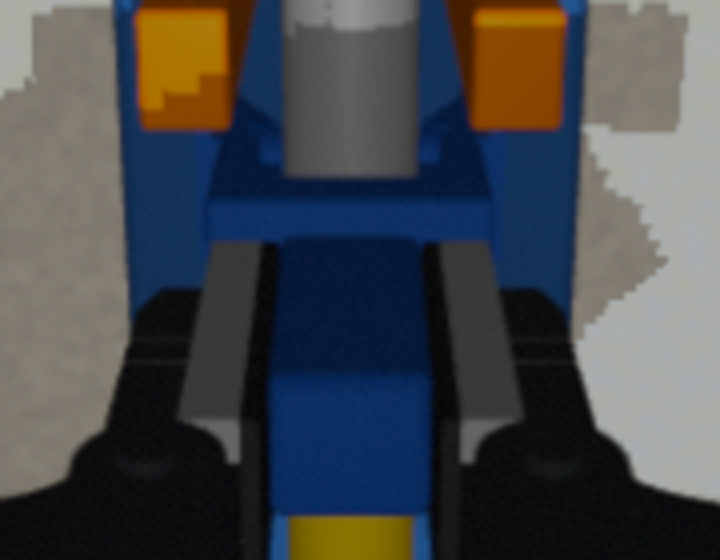

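The clip is seated straight on the rail (rail enters the bore at crop (350,178)). The shoulder's front edge is at row 198 (v≈249.5) and the stop's near edge at row 130 (v≈232.5).

```bash
python3 - <<'E'
from h import *
d=dict(np.load('pics/w4.npz'));print(atz(d,(278,232.5),128)[1]-atz(d,(278,249.5),129)[1], atz(d,(278,232.5),128),atz(d,(278,249.5),129))
E
```

```text
7.55582099895426 [607.15203211  75.12154016 128.        ] [607.26314505  67.56571916 129.        ]
```

Call:
{"name": "servo_tool", "arguments": {
  "commands": [0.002, 0, 0, 0, 0, 0, -1, 0.002, 0, 0, 0, 0, 0, -1, 0.001, 0, 0, 0, 0, 0, -1, 0, 0, 0, 0, 0, 0, -1]
}}

```text
time: 12.93
position: [606.9, 62.3, 310.1]
ee_rot: [-2.205, -2.238, -0.001]
ft_force: [1.2, -1.3, 5.0]
opening: 0.174
grasp_force: 49.8
```

Call:
{"name": "servo_tool", "arguments": {
  "commands": [0.0007, 0, 0, 0, 0, 0, -1, 0, 0, 0, 0, 0, 0, -1]
}}

```text
time: 13.1
position: [606.9, 62.7, 310.1]
ee_rot: [2.205, 2.238, 0.0]
ft_force: [1.1, -2.3, 5.6]
opening: 0.178
grasp_force: 49.8
```

Call:
{"name": "servo_tool", "arguments": {
  "commands": [0.0007, 0, 0, 0, 0, 0, -1, 0, 0, 0, 0, 0, 0, -1]
}}

```text
time: 13.27
position: [606.9, 63.2, 310.1]
ee_rot: [2.205, 2.237, 0.0]
ft_force: [2.0, -2.0, 5.6]
opening: 0.172
grasp_force: 49.8
```

Call:
{"name": "servo_tool", "arguments": {
  "commands": [0.0007, 0, 0, 0, 0, 0, -1, 0, 0, 0, 0, 0, 0, -1]
}}

```text
time: 13.43
position: [606.9, 64.0, 310.1]
ee_rot: [2.205, 2.237, 0.0]
ft_force: [2.8, -2.9, 4.6]
opening: 0.176
grasp_force: 49.8
```

Call:
{"name": "servo_tool", "arguments": {
  "commands": [0.0006, 0, 0, 0, 0, 0, -1, 0, 0, 0, 0, 0, 0, -1]
}}

```text
time: 13.6
position: [606.8, 64.5, 310.1]
ee_rot: [2.205, 2.237, -0.0]
ft_force: [2.5, -2.2, 4.8]
opening: 0.176
grasp_force: 49.9
```

```bash
python3 - <<'E'
from h import *
d=snap('wrist','w5');s=get_state();print(s['position'],s['ft_force'])
cv2.imwrite('pics/c5.png',cv2.resize(d['image'][200:340,190:370,::-1],(720,560),interpolation=cv2.INTER_CUBIC))
E
```

```text
[606.86983436  64.51291053 310.0904094 ] [ 2.62467964 -2.03337322  5.40994486]
```

View pics/c5.png

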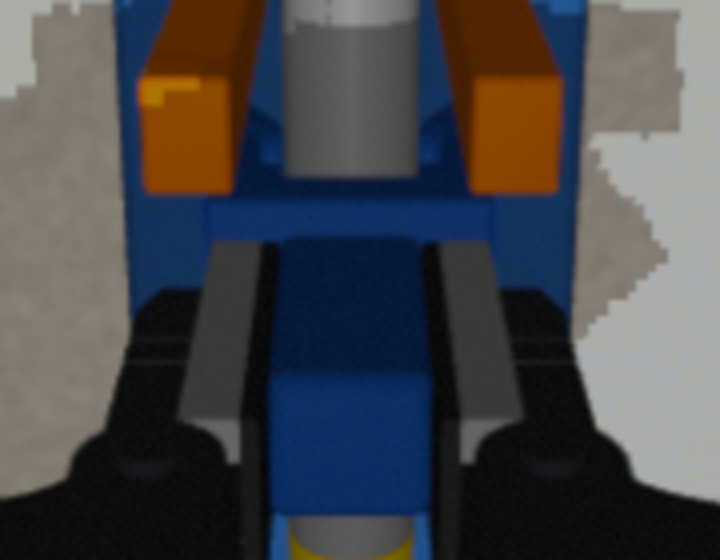

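The stop's near edge is now at row 194 and the shoulder edge at row 198, so the gap is about 0.5 mm. I'll feel for the contact.

Call:
{"name": "servo_tool", "arguments": {
  "commands": [0.0004, 0, 0, 0, 0, 0, -1, 0, 0, 0, 0, 0, 0, -1]
}}

```text
time: 13.82
position: [606.9, 64.6, 310.1]
ee_rot: [2.205, 2.237, -0.001]
ft_force: [1.5, -3.0, 4.7]
opening: 0.174
grasp_force: 49.9
```

Call:
{"name": "servo_tool", "arguments": {
  "commands": [0.0004, 0, 0, 0, 0, 0, -1, 0, 0, 0, 0, 0, 0, -1]
}}

```text
time: 13.98
position: [606.9, 64.7, 310.1]
ee_rot: [2.205, 2.236, -0.001]
ft_force: [2.4, -4.1, 6.4]
opening: 0.175
grasp_force: 49.9
```

Call:
{"name": "servo_tool", "arguments": {
  "commands": [0.0004, 0, 0, 0, 0, 0, -1, 0, 0, 0, 0, 0, 0, -1]
}}

```text
time: 14.15
position: [606.9, 64.8, 310.1]
ee_rot: [2.205, 2.236, -0.002]
ft_force: [1.9, -4.9, 5.5]
opening: 0.173
grasp_force: 50.0
```

Call:
{"name": "servo_tool", "arguments": {
  "commands": [-0.0007, 0, 0, 0, 0, 0, -1, 0, 0, 0, 0, 0, 0, 0, 0, 0, 0, 0, 0, 0, 0, 0, 0, 0, 0, 0, 0, 0, 0, 0, 0, 0, 0, 0, 0, 0, 0, 0, 0, 0, 0, 0]
}}

```text
time: 14.65
position: [606.5, 65.4, 309.7]
ee_rot: [-2.204, -2.238, 0.001]
ft_force: [-0.2, 0.1, 0.7]
opening: 0.502
grasp_force: 0.0
```

Call:
{"name": "servo_tool", "arguments": {
  "commands": [0, 0, -0.01, 0, 0, 0, 0, 0, 0, -0.02, 0, 0, 0, 0, 0, 0, -0.03, 0, 0, 0, 0.5, 0, 0, -0.03, 0, 0, 0, 0.5, 0, 0, -0.02, 0, 0, 0, 0.5, 0, 0, 0, 0, 0, 0, 0.5, 0, 0, 0, 0, 0, 0, 0.5]
}}

```text
time: 15.23
position: [606.9, 65.3, 422.1]
ee_rot: [2.204, 2.236, 0.004]
ft_force: [-0.2, 0.2, -0.9]
opening: 0.748
grasp_force: 0.0
```

```bash
python3 - <<'E'
from h import *
d=snap('wrist','w6');s=get_state();print(s['position'],s['ft_force'],s['opening'])
cv2.imwrite('pics/c6.png',cv2.resize(d['image'][80:360,140:420,::-1],(560,560),interpolation=cv2.INTER_CUBIC))
E
```

```text
[606.62494961  65.03744023 420.53308429] [ 1.03930974  1.51541618 -1.3288587 ] 0.7543333594026084
```

View pics/c6.png

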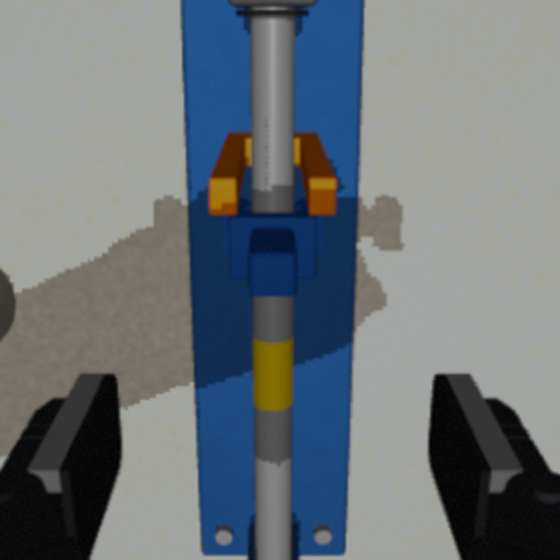

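The clip sits straight on the rail, its shoulder edge at crop row 214 touching the stop's edge at row 214. The fingers are clear of it, so I'm handing in.

```bash
python3 -c "
from plant import *
print(sign_off())"
```

```text
the job is handed in; nothing more can be done
None
```

The smallest clip was snapped home at the yellow band with wrist readings under 8 N, slid along until it met the orange stop, and released there. The job was handed in at about 15 s with no verdict shown.

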